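# Load the finishing station and hold its sprung hatch half open

## Robot

A 6-joint arm with a two-finger parallel gripper is mounted at the origin on a cart in front of the work surface, level with it; the furniture and walls round the work are solid. World frame = base frame: x ahead of the robot, y to its left, z up, the work surface at z = 0. Lengths are in m, angles in degrees, forces in N, time in s.
With the tool pointing down it reaches from about 0.4 to 0.825 m from the base axis. Payload 7 kg.
Tool frame: the origin (TCP) lies midway between the tips of the shut fingers; the grasp point (between the pads) lies r.grip_depth behind it (r.grip_depth is the distance from the TCP to the grasp point, in m); z points along the fingers, y is the line along which they close (so a half turn about z gives the same grasp; the last joint's range is limited). The gripper opens to 88 mm and grips with 3 to 60 N. Pads are 19 mm wide; open, the fingers measure 130 mm over their backs; the gripper's body (78 mm by 193 mm) begins 47 mm behind the grasp point.
Start: joints at [-54.712, 20.546, 0.682, 0, -70.136, -16.507], TCP at [0.217, -0.639, 0.227] pointing down, gripper open.
Joint ranges: [-176.03, 176.03], [-82.01, 121.73], [-58.28, 71.71], [-173.87, 95.51], [-174.79, -0.11], [-173.66, 173.66]. Speed limits (degrees/s): [136.94, 136.94, 172.46, 180, 180, 180].

## Interface

Orientations are given as [roll, pitch, yaw] about the fixed x, y, z axes, in that order (R = Rz(yaw) Ry(pitch) Rx(roll)).
In Python, from plant import r, eyes gives the robot as it stands (r), with the cameras (eyes).
- The arm moves only by the shell command python3 drive.py 'ROWS' [OPENING] [FORCE]. ROWS is a JSON list that holds a single list of rows (three levels of brackets), with 1 to 12 rows, each of 6 numbers: dx, dy, dz in a scale on which 1.0 is 500 mm, then a rotation vector rx, ry, rz in a scale on which 1.0 is 90 degrees; each row is the pose to reach, as a shift and turn from the pose commanded when the command began, along the tool's axes at that moment; what a row does not reach only later rows make up. A row lasts 1/12 s, in which the tool goes at most 0.0417 m and 7.16 degrees, less where a joint would pass 70% of its speed; a pose out of reach is approached as far as the arm can. OPENING is the finger opening in m, set as the command begins (- or left out keeps the last). The fingers move at their own pace and stop on an object; FORCE is the grip in N (left out, the last holds). Time passes only in rows, so rows that do not move let the fingers close. It prints the time, the measured TCP pose, the force, the opening and the grip force at its end. Input that does not fit is refused with a message, and nothing moves.
- r.get_state(): the state, without advancing time (a new reading comes with each control period).
- eyes.capture(name): name is "scene" or "side" or "wrist"; returns a dict with "frame" (384x512x3 uint8, red, green, blue), "z_map" (384x512 float32, m along the optical axis (not along the pixel's ray), 0 where there is no reading), "fx", "fy", "cx", "cy" (pixels), "cam_to_world" (4x4, takes a point from camera to world coordinates). Camera axes: x right, y down, z forward; pixel columns grow to the right and rows downward; lengths in m; the calibration is good to about 2 mm. A picture is of the moment at which its call begins.
- r.close_job(): hands the job in; it is judged then, once.
The state is a dict: "time_s": time; "joints": joint angles; "qd": joint speeds; "joint_torque": joint torques, N m; "tcp_pos": TCP position; "eef_rot": TCP orientation; "contact_force": force on the tool from outside, world axes, zero at the start; "moment": the same for the moment, N m; "gripper_width": finger opening in m; "gripper_force": force on a finger pad.
Only numpy, scipy, OpenCV 4.12 (cv2) and the standard library are available. Lean on these libraries where they do the work, as an engineer would, in place of code of your own. Each camera call takes 0.05 s, during which the arm holds its last target. There are 200 camera calls.

## Task

Get the finishing station ready for the stock check: first take the two flat bottles that stand at the front of the table, one on each side of the station (not the spare ones at the back), and stand them upright in its two open cells, one in each (either way round), setting them down rather than dropping them. Then push the spring-closed metal hatch halfway back by its fin, so that its front edge stands over the partition, the stud compartment is open and the one behind it stays covered, and finish while still holding it there. Leave the glue jar and the thread spool beside the station where they are.

Things in the scene. Friction and masses are not known exactly. Their poses are not given: they have to be found in the camera images.
- station: plywood finishing station fixed to the table, base 194 x 194 mm. Origin: centre of its underside, z up, x along the hatch's opening direction (away from the robot), y left. On the +y half two open bottle cells, one behind the other along x; on the -y half, 90 mm from them, the stud box with the sliding hatch on top. Highest fixed part 77 mm
- cell_near (a point): middle of the floor of the cell nearer the robot; floor 6 mm above the table; the cell is 69 mm (station x) by 66 mm (station y) inside, its 8 mm walls reach 61 mm above the table. Axes as the station's
- cell_far (a point): middle of the floor of the other, farther cell (77 mm further along station x); same size and axes
- edge_dressing: loose upright bottle at the front of the table, left or right of the station (like ones at the back are spares): black, 47 x 42 x 131 mm, 0.06 to 0.13 kg. Origin: centre of its underside, z up, x along its 47 mm width. Body to 92 mm height, above it a round cap 27 mm across reaching 131 mm (its axis 1 mm to +y of the origin), a good grasp from above
- sole_cleaner: the other one, on the other side: white, 47 x 37 x 131 mm, same mass range; origin, axes, cap and grasp as the other bottle's. Beyond the right-hand bottle a shoe on a fixed jack hangs over the table (from about x 0.48, y below 0.15, up to some 0.3 m high): keep the wrist clear of it
- hatch (a joint): travel of the dark steel hatch: 0 shut, 0.088 m fully open, 0.044 half open (front edge over the middle of the 14 mm wide partition; two dark ticks on the rails mark it). Slides along station +x. A spring always pulls it shut, 3.6 N at shut, 8.9 N at half, 14 N at full open; it springs back when let go
- grip (a point): point on the hatch's upright fin, 8 mm below its top. The fin is 12 mm thick along station x, 40 mm wide along y, and reaches 101 mm above the table, 36 mm above the hatch plate; a foot flange (24 mm in x) ends 68 mm above the table; rail lips 73 mm high stand 10 mm off its ends. Axes as the station's
- hatch_edge (a point): middle of the hatch's front edge, on its top face, 64.5 mm above the table
- half_mark (a point): point over the middle of the partition between the two compartments, at the height of the hatch's top face: the front edge belongs here. Partition 14 mm wide along station x; at shut the front edge is 44 mm before it
- glue_jar: bystander: cement jar behind the station (another one stands at the far back of the table), 60 mm across, 92 mm high; origin at the centre of its underside
- spool: bystander: thread spool standing on the table, 38 mm across, 50 mm high; origin at the centre of its underside

How it is judged:
By the outcome, as a careful person would: the job done as asked, in the order asked, and still so for the second after the job is handed in, while the arm keeps its last pose, push and grip.
It also fails if it takes over 72 s, if anything falls off the work surface, if the arm or the gripper's body presses on something with over 40 N, if the wrist force passes 120 N, or if a joint passes its speed limit or range.

## Working session

There is one attempt and no reset: what is moved stays moved. The work goes in short steps, Python scripts to look and compute and a shell command to move; the robot and the scene stay as the last step left them, time stands still between calls to the robot, and variables do not carry over. Pictures are saved under pics/ and viewed, at most 10 in all, crops included, and the job is handed in when it is done.

```bash
ls; mkdir -p pics
python3 - <<'E'
from plant import r, eyes
import cv2,numpy as np
s=r.get_state(); print(s, r.grip_depth)
for n in ("scene","side"):
    c=eyes.capture(n); np.savez(f"pics/{n}0.npz",**c)
    cv2.imwrite(f"pics/{n}0.png",cv2.resize(c["frame"][:,:,::-1],(800,600),interpolation=cv2.INTER_CUBIC))
    print(n,c["fx"],c["fy"],c["cx"],c["cy"],np.round(c["cam_to_world"],3))
E
```

```text
drive.py
pics
plant.py
  5 drive.py
  3 plant.py
  8 total
{'time_s': 0.0, 'joints': array([-5.47134791e+01,  2.05904467e+01,  6.33983547e-01, -1.94651597e-02,
       -7.01372203e+01, -1.65055184e+01]), 'qd': array([-0.00808509,  0.10053628, -0.07331942,  0.07476476,  0.00350521,
        0.05232426]), 'joint_torque': array([ 2.63577949e-04, -5.82722068e+01,  2.93049306e+01,  6.99683994e+00,
        6.93411188e-03, -1.94066815e-04]), 'tcp_pos': array([ 0.21711112, -0.63860691,  0.22563751]), 'eef_rot': array([ 1.79904978e+02, -9.07409583e-03, -1.61225619e+02]), 'contact_force': array([-0.68272778,  2.21467906,  0.14757218]), 'moment': array([ 0.01894342,  0.05193847, -0.02784674]), 'gripper_force': 0.0, 'gripper_width': 0.08763306427542855} 0.0188
scene 458.89502457238854 458.89502457238854 252.7590006619165 196.45109569587282 [[-0.534 -0.434  0.725 -0.04 ]
 [-0.845  0.277 -0.457  0.621]
 [-0.003 -0.857 -0.515  0.515]
 [ 0.     0.     0.     1.   ]]
side 401.67327073198993 401.67327073198993 251.24573047616354 190.4885485548007 [[ 0.999 -0.007  0.05   0.533]
 [-0.045 -0.594  0.803 -0.439]
 [ 0.024 -0.804 -0.594  0.588]
 [ 0.     0.     0.     1.   ]]
```

View pics/scene0.png

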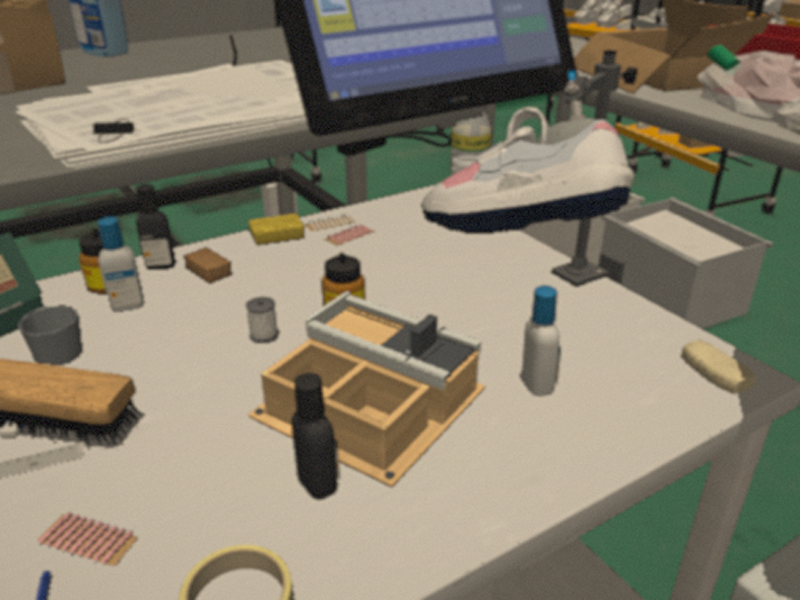

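View pics/side0.png

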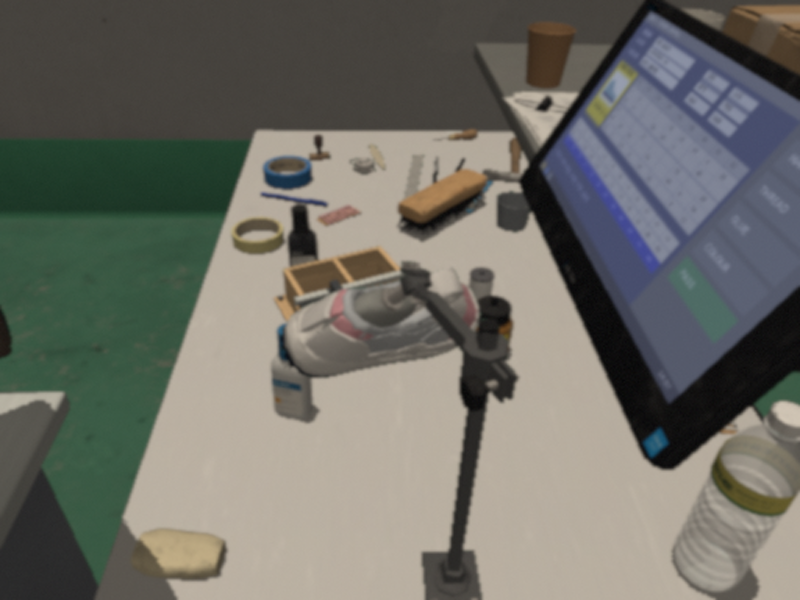

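Scene view (800x600 px): black bottle cap (308,382), foot (318,490). White bottle cap (545,292), foot (541,388). Station board corners are at about (250,413), (392,481) and (484,387), with the fin at (425,335). The side view shows the shoe hanging beyond the white bottle (292,400).

```bash
cat > h.py <<'E'
import numpy as np,cv2
def load(p): return dict(np.load(p))
def cloud(c):
    v,u=np.mgrid[:384,:512]; z=c["z_map"]
    P=np.stack([(u-c["cx"])/c["fx"]*z,(v-c["cy"])/c["fy"]*z,z],-1)
    T=c["cam_to_world"]; W=P@T[:3,:3].T+T[:3,3]; W[z==0]=np.nan; return W
def ray(c,u,v,h):
    T=c["cam_to_world"]; d=T[:3,:3]@[(u-c["cx"])/c["fx"],(v-c["cy"])/c["fy"],1]
    return T[:3,3]+d*(h-T[2,3])/d[2]
E
python3 - <<'E'
from h import *
np.set_printoptions(precision=4,suppress=True)
for n in("scene","side"):
    c=load(f"pics/{n}0.npz"); W=cloud(c); hsv=cv2.cvtColor(c["frame"],cv2.COLOR_RGB2HSV)
    X,Y,Z=W[...,0],W[...,1],W[...,2]
    near=(X>.3)&(X<.75)&(Y>-.1)&(Y<.5)
    print(n,"table z",np.nanmedian(Z[near&(abs(Z)<.015)]))
    m=near&(Z>.1)&(Z<.14)
    k,lab,st,ce=cv2.connectedComponentsWithStats(m.astype(np.uint8))
    for i in range(1,k):
        if st[i,4]>20:
            p=W[lab==i]; t=p[p[:,2]>np.nanmax(p[:,2])-.006]
            print(st[i],"px",ce[i],"min",p.min(0),"max",p.max(0),"top c",t.mean(0),len(t),"rgb",c["frame"][lab==i].mean(0))
    if n=="scene":
        for a in [(250,413),(392,481),(484,387)]:
            print("corner",ray(c,a[0]/1.5625,a[1]/1.5625,.006),W[int(a[1]/1.5625),int(a[0]/1.5625)])
        # zoom of station
        cv2.imwrite("pics/stn.png",cv2.resize(c["frame"][180:315,150:320,::-1],(755,600),interpolation=cv2.INTER_CUBIC))
        b=(X>.35)&(X<.75)&(Y>.0)&(Y<.4)&(Z>.057)&(Z<.069)
        p=W[b]; print(len(p),p.min(0),p.max(0))
E
```

```text
scene table z 0.00023013137157346097
[279 143  49   7 137] px [302.2336 146.9051] min [0.5685 0.0652 0.1216] max [0.6429 0.1311 0.14  ] top c [0.6013 0.0999 0.1372] 61 rgb [69.1168 66.8759 63.2336]
[340 182  17  23 309] px [348.0032 193.246 ] min [0.4311 0.1112 0.1002] max [0.4572 0.1365 0.1319] top c [0.4434 0.1248 0.1295] 105 rgb [49.2557 84.4628 98.6958]
[263 201  16  12  66] px [270.3939 206.5606] min [0.4888 0.2264 0.1   ] max [0.5115 0.2643 0.1024] top c [0.4997 0.246  0.1007] 66 rgb [88.3636 85.8939 79.697 ]
[188 239  20  28 458] px [197.1747 251.9869] min [0.4239 0.4013 0.1   ] max [0.4481 0.4265 0.1321] top c [0.4353 0.4146 0.1299] 182 rgb [45.1681 41.0415 35.4651]
corner [0.5708 0.4268 0.006 ] [0.5705 0.4268 0.0069]
corner [0.3981 0.3494 0.006 ] [0.4    0.3498 0.0064]
corner [0.4687 0.1789 0.006 ] [0.4725 0.1775 0.0046]
3144 [0.414  0.1089 0.057 ] [0.7223 0.4    0.069 ]
side table z 0.0006175884198048598
[186 130  12  17 163] px [191.8344 138.3129] min [0.4277 0.3962 0.1003] max [0.4534 0.4213 0.1342] top c [0.4407 0.4096 0.1311] 48 rgb [44.8773 42.5399 39.3742]
[211 179   9   7  34] px [215.0588 181.9706] min [0.4913 0.2398 0.1003] max [0.5085 0.262  0.1025] top c [0.5001 0.2505 0.1015] 34 rgb [77.3529 72.8235 67.9118]
[178 207   6  21  57] px [179.3684 216.4211] min [0.4365 0.1092 0.1003] max [0.4465 0.1319 0.1323] top c [0.4415 0.1229 0.1307] 24 rgb [63.7544 81.5614 91.0877]
[270 221  23   9  38] px [282.1316 225.3684] min [0.5982 0.0629 0.1255] max [0.6384 0.084  0.1398] top c [0.6195 0.0718 0.1371] 26 rgb [119.5263 113.9474 103.9211]
```

View pics/stn.png

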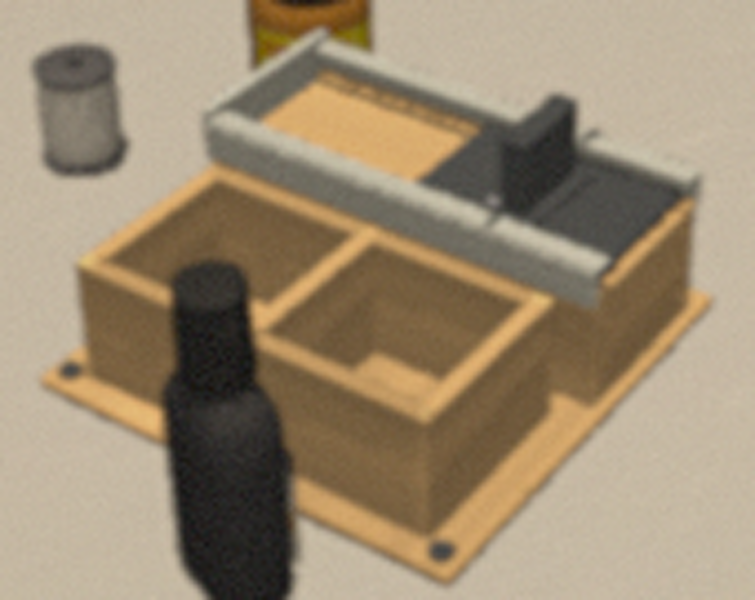

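Zoomed crop: the rim of the cell block has outer corners at about (80,265), (428,420) and (548,300). The far cell opening has corners (108,268), (345,235), (218,185). The near cell opening has corners (268,328), (428,402), (525,297), (372,243). The fin is at (540,150), and the spool and jar stand behind the station.

Run:
```python
from h import *
np.set_printoptions(precision=4,suppress=True)
c=load("pics/scene0.npz")
f=lambda p,h: ray(c,(p[0]+.5)/4.4412-.5+150,(p[1]+.5)/4.4444-.5+180,h)[:2]
ang=lambda a,b:np.degrees(np.arctan2(*(b-a)[::-1]))
L,N,R=[f(p,.006) for p in((42,380),(448,582),(712,298))]
print("base",L,N,R,"mid",(L+R)/2,np.linalg.norm(L-N),np.linalg.norm(R-N),np.linalg.norm(L-R),ang(N,L),ang(R,N)-0, "diag yaw",ang(R,L)-45-0)
n=[f(p,.061) for p in((428,402),(268,328),(372,243),(525,297))]
print("near",np.mean(n,0),[np.linalg.norm(n[i]-n[i-1]) for i in range(4)],[ang(n[0],n[1]),ang(n[3],n[2])])
o=[f(p,.061) for p in((80,265),(428,420),(548,300))]
print("rim",(o[0]+o[2])/2,np.linalg.norm(o[0]-o[1]),np.linalg.norm(o[2]-o[1]),ang(o[1],o[0]),ang(o[2],o[1])-90)
for nm in("scene","side"):
    c=load(f"pics/{nm}0.npz"); W=cloud(c); X,Y,Z=W[...,0],W[...,1],W[...,2]
    hsv=cv2.cvtColor(c["frame"],cv2.COLOR_RGB2HSV)
    a=(X>.38)&(X<.65)&(Y>.16)&(Y<.45)
    b=a&(abs(Z-.061)<.003)&(hsv[...,1]>70)
    k,lab,st,ce=cv2.connectedComponentsWithStats(b.astype(np.uint8),connectivity=8)
    i=1+np.argmax(st[1:,4]); p=W[lab==i][:,:2]
    print(nm,len(p),st[i],cv2.minAreaRect((p*1000).astype(np.float32)))
    b=a&(Z>.078)&(Z<.103)&(X>.47)&(Y<.3)
    p=W[b]; print("fin",len(p),p.min(0),p.max(0),cv2.minAreaRect((p[:,:2]*1000).astype(np.float32)))
    # bottle bodies
    for cap in((.4400,.413),(.4425,.1240)):
        b=(np.hypot(X-cap[0],Y-cap[1])<.04)&(Z>.03)&(Z<.085)
        p=W[b]; print("body",len(p),p.min(0),p.max(0),cv2.minAreaRect((p[:,:2]*1000).astype(np.float32)))
```

```text
base [0.5696 0.429 ] [0.3935 0.3529] [0.4709 0.1767] mid [0.5203 0.3028] 0.19184085206867924 0.19247766833835808 0.2709007980772769 23.345180025114868 113.7046460412863 diag yaw 23.620449635030525
near [0.4687 0.3268] [np.float64(0.06831542562277432), np.float64(0.07091907647996253), np.float64(0.06285478303606466), np.float64(0.06662092709087643)] [np.float64(22.506627322515648), np.float64(27.02630817295978)]
rim [0.503  0.3439] 0.15862318843797768 0.07901456252142555 23.80731709899057 24.703898957832806
scene 1087 [ 167  217  107   59 1087] ((503.73931884765625, 343.94085693359375), (163.3936309814453, 84.30117797851562), 23.303430557250977)
fin 279 [0.4862 0.2235 0.0782] [0.6352 0.2963 0.1024] ((560.9367065429688, 265.8345947265625), (144.72535705566406, 42.87968826293945), 19.765378952026367)
body 828 [0.4148 0.3944 0.0303] [0.4554 0.4279 0.085 ] ((430.8192443847656, 417.89404296875), (45.871437072753906, 26.631057739257812), 47.28776931762695)
body 649 [0.4205 0.1071 0.0301] [0.4654 0.1401 0.0849] ((438.538330078125, 129.12518310546875), (46.20460510253906, 27.324024200439453), 29.504962921142578)
side 365 [182 158  74  31 365] ((504.5093994140625, 347.8875732421875), (161.0395965576172, 76.89251708984375), 24.286178588867188)
fin 55 [0.4906 0.2389 0.0816] [0.5085 0.262  0.1025] ((500.1676330566406, 251.13475036621094), (12.505256652832031, 24.224882125854492), 24.811723709106445)
body 321 [0.4194 0.3922 0.032 ] [0.4651 0.4189 0.085 ] ((442.6801452636719, 404.71826171875), (46.33146667480469, 23.028064727783203), 6.730355262756348)
body 534 [0.4254 0.0988 0.0301] [0.472  0.1249 0.0847] ((448.3531188964844, 111.50564575195312), (23.49329376220703, 45.91254425048828), 85.16232299804688)
```

Run:
```python
from h import *
np.set_printoptions(precision=4,suppress=True)
C=[cloud(load(f"pics/{n}0.npz")).reshape(-1,3) for n in("scene","side")]
for cap in((.438,.412),(.4425,.1240)):
    Q=[]
    for W in C:
        d=W[(np.hypot(W[:,0]-cap[0],W[:,1]-cap[1])<.045)&(W[:,2]>.015)&(W[:,2]<.14)]
        t=d[d[:,2]>.105]; A=np.c_[2*t[:,:2],np.ones(len(t))]
        s=t[t[:,2]<.126]; A=np.c_[2*s[:,:2],np.ones(len(s))]; x=np.linalg.lstsq(A,(s[:,:2]**2).sum(1),rcond=None)[0]
        print("cap circle",x[:2],"r",np.sqrt(x[2]+x[:2]@x[:2]))
        Q.append(d[d[:,2]<.08])
    for z in (None,(.02,.05),(.05,.075)):
        p=np.vstack(Q); p=p if z is None else p[(p[:,2]>z[0])&(p[:,2]<z[1])]
        print(cap,z,len(p),cv2.minAreaRect((p[:,:2]*1000).astype(np.float32)))
for W in C:
    s=W[(W[:,2]>.1)&(W[:,2]<.35)&(W[:,0]>.46)&(W[:,0]<1)&(W[:,1]<.2)&(W[:,1]>-.3)]
    for i in (0,1,2): print("shoe",s[np.argmin(s[:,i])],s[np.argmax(s[:,i])])
    j=np.argsort(np.hypot(s[:,0]-.4425,s[:,1]-.124))[:3]; print("closest",s[j])
```

```text
cap circle [0.4379 0.4133] r 0.012145648518093709
cap circle [0.4408 0.4115] r 0.011199269112053949
(0.438, 0.412) None 1213 ((439.7841491699219, 410.51165771484375), (49.99814987182617, 35.178871154785156), 3.350215435028076)
(0.438, 0.412) (0.02, 0.05) 484 ((439.7843017578125, 410.531005859375), (48.472076416015625, 34.18601608276367), 5.623790264129639)
(0.438, 0.412) (0.05, 0.075) 530 ((439.9385681152344, 410.78277587890625), (50.2378044128418, 34.324466705322266), 0.030505865812301636)
cap circle [0.4453 0.1226] r 0.011984152154298763
cap circle [0.4417 0.1144] r 0.003363897257335744
(0.4425, 0.124) None 1347 ((445.7642822265625, 119.29327392578125), (34.05952453613281, 50.871395111083984), 73.19852447509766)
(0.4425, 0.124) (0.02, 0.05) 612 ((445.7547302246094, 119.15837097167969), (33.79572296142578, 50.811676025390625), 73.19852447509766)
(0.4425, 0.124) (0.05, 0.075) 529 ((445.91119384765625, 120.05328369140625), (32.61412811279297, 50.73344039916992), 73.47610473632812)
shoe [0.46   0.0106 0.2078] [0.9999 0.1766 0.2681]
shoe [ 0.7616 -0.1829  0.3222] [0.7441 0.2    0.2982]
shoe [ 0.6074 -0.1069  0.1003] [0.7691 0.1396 0.35  ]
closest [[0.4979 0.0702 0.2005]
 [0.4961 0.0666 0.1965]
 [0.4892 0.0606 0.207 ]]
shoe [0.4601 0.0055 0.2135] [ 0.901  -0.1251  0.1106]
shoe [ 0.7723 -0.182   0.3367] [0.7649 0.1999 0.3329]
shoe [ 0.8471 -0.105   0.1   ] [ 0.7735 -0.1023  0.35  ]
closest [[0.4782 0.0274 0.2326]
 [0.4813 0.0267 0.2349]
 [0.4842 0.027  0.2365]]
```

```bash
cat > d.py <<'E'
import sys,numpy as np
from plant import r, eyes
from scipy.spatial.transform import Rotation as R
# target x y z, finger-line angle (world deg): prints shift and rotvec in tool axes
s=r.get_state(); M=R.from_euler("xyz",s["eef_rot"],degrees=True)
t=np.array(list(map(float,sys.argv[1:4])))
yaw=float(sys.argv[4])+90
yaw=yaw-360*round((yaw-(-160))/360) if len(sys.argv)<6 else float(sys.argv[5])
T=R.from_euler("xyz",[180,0,yaw],degrees=True)
print("tcp",s["tcp_pos"].round(4),s["eef_rot"].round(1),"d",M.inv().apply(t-s["tcp_pos"]).round(4),"rv",(M.inv()*T).as_rotvec(degrees=True).round(1),"q",s["joints"].round(0),"F",s["contact_force"].round(1))
E
python3 d.py .40 -.15 .25 80; python3 d.py .4445 .1225 .25 65
python3 - <<'E'
from plant import r, eyes
import numpy as np
c=eyes.capture("wrist"); s=r.get_state()
print(np.round(c["cam_to_world"],3))
E
```

```text
tcp [ 0.2171 -0.6387  0.2257] [ 179.9   -0.  -161.2] d [-0.3304  0.4038 -0.0237] rv [ 0.1 -0.  28.8] q [-55.  21.   1.  -0. -70. -17.] F [ 0.7  0.5 -0.2]
tcp [ 0.2171 -0.6387  0.2257] [ 179.9   -0.  -161.2] d [-0.4602  0.6475 -0.0234] rv [ 0.1 -0.  43.8] q [-55.  21.   1.  -0. -70. -17.] F [ 0.7  0.5 -0.2]
[[-0.322  0.915  0.245  0.152]
 [ 0.947  0.31   0.086 -0.662]
 [ 0.003  0.259 -0.966  0.384]
 [ 0.     0.     0.     1.   ]]
```

The rows are not in the units I measure in: shifts go in shares of 500 mm and turns go in shares of 90 degrees. I convert before sending: 0.345 m / 0.5 = 0.69, 0.33 m / 0.5 = 0.66, 24 degrees / 90 = 0.2667.

```bash
python3 d.py .38 -.22 .30 85; python3 drive.py '[[[-0.04, 0.06, -0.04, 0, 0, 0.0222], [-0.09, 0.12, -0.06, 0, 0, 0.0556], [-0.14, 0.18, -0.08, 0, 0, 0.0889], [-0.2, 0.24, -0.1, 0, 0, 0.1111], [-0.26, 0.3, -0.12, 0, 0, 0.1333], [-0.32, 0.36, -0.14, 0, 0, 0.1556], [-0.38, 0.42, -0.15, 0, 0, 0.1778], [-0.44, 0.48, -0.15, 0, 0, 0.2], [-0.49, 0.54, -0.15, 0, 0, 0.2222], [-0.54, 0.6, -0.15, 0, 0, 0.2444], [-0.57, 0.66, -0.15, 0, 0, 0.2667], [-0.572, 0.69, -0.15, 0, 0, 0.2667]]]' 0.085 20; python3 d.py .4445 .1225 .27 65
```

```text
tcp [ 0.2172 -0.6387  0.2258] [ 179.9   -0.  -161.2] d [-0.2889  0.3441 -0.0738] rv [ 0.1 -0.  23.8] q [-55.  21.   1.  -0. -70. -17.] F [-0.9 -0.7 -0.3]
time_s: 1.15
tcp_pos: [0.3778, -0.2172, 0.3014]
eef_rot: [180.0, 0.0, 174.8]
contact_force: [-0.0, -0.8, -0.5]
gripper_width: 0.0851
gripper_force: 0.0
tcp [ 0.3778 -0.2172  0.3014] [180.    0.  174.8] d [-0.0355  0.3443  0.0317] rv [ 0.   0.  19.8] q [ -4.  -5. -20.  -0. -75. -91.] F [-0.  -0.8 -0.5]
```

To row units: 0.344 m / 0.5 = 0.688, 0.27 m / 0.5 = 0.54, 20 degrees / 90 = 0.2222.

```bash
python3 drive.py '[[[-0.006, 0.05, 0, 0, 0, 0.0222], [-0.012, 0.11, 0, 0, 0, 0.0444], [-0.018, 0.17, 0, 0, 0, 0.0667], [-0.024, 0.24, 0, 0, 0, 0.0889], [-0.03, 0.3, 0, 0, 0, 0.1111], [-0.036, 0.36, 0, 0, 0, 0.1333], [-0.042, 0.42, 0, 0, 0, 0.1556], [-0.05, 0.48, 0, 0, 0, 0.1778], [-0.056, 0.54, 0, 0, 0, 0.2], [-0.064, 0.6, 0, 0, 0, 0.2222], [-0.07, 0.66, 0, 0, 0, 0.2222], [-0.071, 0.688, 0, 0, 0, 0.2222]]]' 0.07
python3 - <<'E'
from plant import r, eyes
import cv2,numpy as np
c=eyes.capture("wrist"); np.savez("pics/w1.npz",**c); cv2.imwrite("pics/w1.png",c["frame"][:,:,::-1])
from h import *
W=cloud(c); X,Y,Z=W[...,0],W[...,1],W[...,2]
m=(Z>.126)&(Z<.136)&(np.hypot(X-.4445,Y-.1225)<.04); p=W[m]
print(len(p),p.min(0),p.max(0),cv2.minAreaRect((p[:,:2]*1000).astype(np.float32)))
m=(Z>.02)&(Z<.11)&(np.hypot(X-.4445,Y-.1225)<.05); p=W[m]
print(len(p),cv2.minAreaRect((p[:,:2]*1000).astype(np.float32)))
E
python3 d.py .4445 .1225 .098 65
```

```text
time_s: 2.15
tcp_pos: [0.444, 0.1217, 0.3012]
eef_rot: [-180.0, -0.0, 154.9]
contact_force: [0.4, -0.1, -0.1]
gripper_width: 0.0704
gripper_force: 0.0
338 [0.43304261 0.10895924 0.12619002] [0.4577546  0.13372143 0.13215685] ((445.65887451171875, 121.4117431640625), (24.187915802001953, 24.010150909423828), 20.177040100097656)
348 ((443.5189208984375, 120.24861145019531), (30.832815170288086, 41.17301559448242), 73.76202392578125)
tcp [0.4442 0.1224 0.301 ] [-180.    -0.   154.9] d [-0.0003  0.0003  0.203 ] rv [-0.  -0.  -0.1] q [  40.   -3.  -18.   -0.  -75. -155.] F [0.5 1.6 1.4]
```

View pics/w1.png

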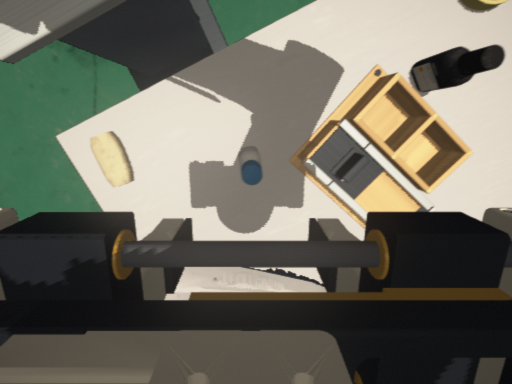

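The wrist view shows the white bottle's cap at (251,172), midway between the fingers, with the station to the right at (380,140). The shoe's sole edge is beyond the fingers near (260,275). Next I'll lower the gripper.

To row units: 0.202 m / 0.5 = 0.404, 0.201 m / 0.5 = 0.402.

```bash
python3 drive.py '[[[-0.002, 0, 0.04, 0, 0, 0], [-0.004, -0.002, 0.1, 0, 0, 0], [-0.004, -0.002, 0.16, 0, 0, 0], [-0.004, -0.002, 0.22, 0, 0, 0], [-0.004, -0.002, 0.28, 0, 0, 0], [-0.004, -0.002, 0.33, 0, 0, 0], [-0.004, -0.002, 0.36, 0, 0, 0], [-0.004, -0.002, 0.384, 0, 0, 0], [-0.004, -0.002, 0.402, 0, 0, 0], [-0.004, -0.002, 0.404, 0, 0, 0]]]'; python3 drive.py '[[[0, 0, 0, 0, 0, 0], [0, 0, 0, 0, 0, 0], [0, 0, 0, 0, 0, 0], [0, 0, 0, 0, 0, 0], [0, 0, 0, 0, 0, 0], [0, 0, 0, 0, 0, 0], [0, 0, 0, 0, 0, 0], [0, 0, 0, 0, 0, 0]]]' 0.015 25
python3 - <<'E'
from h import *
c=load("pics/w1.npz");W=cloud(c); X,Y,Z=W[...,0],W[...,1],W[...,2]
hsv=cv2.cvtColor(c["frame"],cv2.COLOR_RGB2HSV)
a=(X>.38)&(X<.65)&(Y>.16)&(Y<.46)
b=a&(abs(Z-.061)<.003)&(hsv[...,1]>70)
k,lab,st,ce=cv2.connectedComponentsWithStats(b.astype(np.uint8),connectivity=8)
i=1+np.argmax(st[1:,4]); print(st[i],cv2.minAreaRect((W[lab==i][:,:2]*1000).astype(np.float32)))
b=a&(Z>.09)&(Z<.105); p=W[b]; print("fin",len(p),cv2.minAreaRect((p[:,:2]*1000).astype(np.float32)))
b=(np.hypot(X-.439,Y-.4125)<.03)&(Z>.124); p=W[b]; print("cap",len(p),cv2.minAreaRect((p[:,:2]*1000).astype(np.float32)))
E
```

```text
time_s: 3.03
tcp_pos: [0.4441, 0.1164, 0.0981]
eef_rot: [-179.9, -0.1, 154.8]
contact_force: [0.1, 0.1, -0.4]
gripper_width: 0.0697
gripper_force: 0.0
time_s: 3.7
tcp_pos: [0.4451, 0.1173, 0.0997]
eef_rot: [180.0, 0.0, 154.8]
contact_force: [0.2, -0.4, 2.0]
gripper_width: 0.0261
gripper_force: 25.0
[ 353   73  120  121 2335] ((505.2308349609375, 343.9779052734375), (162.2086639404297, 82.3869400024414), 23.47309112548828)
fin 534 ((474.5013427734375, 322.6261291503906), (22.888019561767578, 205.35781860351562), 22.724620819091797)
cap 530 ((438.5006103515625, 411.72613525390625), (24.840444564819336, 24.812631607055664), 77.24225616455078)
```

To row units: -0.14 m / 0.5 = -0.28, -0.13 m / 0.5 = -0.26.

```bash
python3 drive.py '[[[0, 0, -0.01, 0, 0, 0], [0, 0, -0.03, 0, 0, 0], [0, 0, -0.06, 0, 0, 0], [0, 0, -0.1, 0, 0, 0], [0, 0, -0.14, 0, 0, 0], [0, 0, -0.18, 0, 0, 0], [0, 0, -0.22, 0, 0, 0], [0, 0, -0.26, 0, 0, 0], [0, 0, -0.28, 0, 0, 0], [0, 0, -0.28, 0, 0, 0]]]'; python3 d.py .470 .3285 .24 105
python3 - <<'E'
from plant import r, eyes
import cv2,numpy as np
c=eyes.capture("scene"); np.savez("pics/s2.npz",**c)
from h import *
W=cloud(c);m=(np.hypot(W[...,0]-.445,W[...,1]-.12)<.035)&(W[...,2]>.12)&(W[...,2]<.24)
p=W[m];print(len(p),p.min(0),p.max(0)); print(r.get_state()["tcp_pos"],r.get_state()["contact_force"])
E
```

```text
time_s: 4.53
tcp_pos: [0.446, 0.1178, 0.2419]
eef_rot: [179.8, 0.1, 154.8]
contact_force: [0.2, 1.4, -1.6]
gripper_width: 0.0265
gripper_force: 25.0
tcp [0.446  0.1178 0.2419] [1.798e+02 1.000e-01 1.548e+02] d [0.068  0.2009 0.0024] rv [  0.1   0.2 -40.2] q [  39.   -1.  -24.    0.  -67. -155.] F [ 0.2  1.4 -1.6]
1395 [0.41926254 0.10533936 0.14188694] [0.46436415 0.138119   0.23971231]
[0.44524415 0.11753221 0.24014805] [ 0.59629445  0.53477938 -2.02405181]
```

To row units: 0.201 m / 0.5 = 0.402, 0.2 m / 0.5 = 0.4, -40 degrees / 90 = -0.4444.

```bash
python3 drive.py '[[[0.008, 0.024, 0, 0, 0, -0.0222], [0.022, 0.066, 0, 0, 0, -0.0667], [0.04, 0.12, 0, 0, 0, -0.1222], [0.06, 0.18, 0, 0, 0, -0.1889], [0.08, 0.24, 0, 0, 0, -0.2556], [0.1, 0.3, 0, 0, 0, -0.3222], [0.12, 0.354, 0, 0, 0, -0.3889], [0.132, 0.388, 0, 0, 0, -0.4333], [0.136, 0.4, 0, 0, 0, -0.4444], [0.136, 0.402, 0, 0, 0, -0.4444], [0.136, 0.402, 0, 0, 0, -0.4444]]]'; python3 d.py .470 .3285 .120 105
python3 - <<'E'
from plant import r, eyes
import cv2,numpy as np
from h import *
for n in ("scene","side"):
    c=eyes.capture(n); np.savez(f"pics/{n}3.npz",**c)
    W=cloud(c);m=(np.hypot(W[...,0]-.47,W[...,1]-.33)<.045)&(W[...,2]>.125)&(W[...,2]<.2)
    p=W[m];print(n,len(p),p.min(0),p.max(0),cv2.minAreaRect((p[:,:2]*1000).astype(np.float32)))
a=[cv2.resize(np.load(f"pics/{n}3.npz")["frame"][y:y+190,x:x+200,::-1],(400,380)) for n,x,y in(("scene",140,120),("side",130,60))]
cv2.imwrite("pics/c3.png",np.hstack(a))
E
```

```text
time_s: 5.5
tcp_pos: [0.4686, 0.3279, 0.2381]
eef_rot: [-179.9, -0.1, -165.3]
contact_force: [-0.6, -0.7, -1.5]
gripper_width: 0.0266
gripper_force: 25.0
tcp [0.4686 0.3279 0.2381] [-1.799e+02 -1.000e-01 -1.653e+02] d [-0.0018  0.0004  0.1181] rv [-0.1 -0.1 -0.3] q [  55.   11.  -12.   -0.  -68. -130.] F [-0.6 -0.7 -1.5]
scene 1108 [0.44175478 0.30457622 0.13893966] [0.48268147 0.3475036  0.19999111] ((458.4200439453125, 331.5230407714844), (48.60381317138672, 27.79890251159668), 59.701171875)
side 542 [0.44542533 0.30447118 0.13971237] [0.49334354 0.33037257 0.19992958] ((469.926513671875, 317.12078857421875), (47.824363708496094, 24.068256378173828), 2.957160234451294)
```

View pics/c3.png

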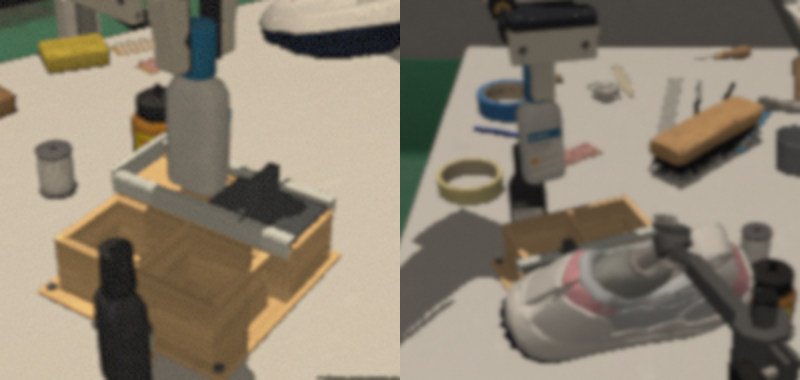

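The crops show the white bottle hanging upright above the near cell: in the scene crop it's at (200,130) and in the side crop at (540,140). The cell openings below are empty.

To row units: 0.128 m / 0.5 = 0.256, -0.002 m / 0.5 = -0.004.

```bash
python3 drive.py '[[[-0.002, 0, 0.02, 0, 0, 0], [-0.004, 0.002, 0.06, 0, 0, 0], [-0.004, 0.002, 0.1, 0, 0, 0], [-0.004, 0.002, 0.13, 0, 0, 0], [-0.004, 0.002, 0.16, 0, 0, 0], [-0.004, 0.002, 0.19, 0, 0, 0], [-0.004, 0.002, 0.216, 0, 0, 0], [-0.004, 0.002, 0.234, 0, 0, 0], [-0.004, 0.002, 0.248, 0, 0, 0], [-0.004, 0.002, 0.256, 0, 0, 0], [-0.004, 0.002, 0.256, 0, 0, 0]]]'; python3 drive.py '[[[0, 0, 0.002, 0, 0, 0], [0, 0, 0.004, 0, 0, 0], [0, 0, 0.006, 0, 0, 0], [0, 0, 0.006, 0, 0, 0]]]'
```

```text
time_s: 6.52
tcp_pos: [0.4707, 0.3291, 0.1109]
eef_rot: [-180.0, -0.0, -165.2]
contact_force: [-1.4, -0.5, -1.0]
gripper_width: 0.0263
gripper_force: 25.0
time_s: 6.85
tcp_pos: [0.4709, 0.3297, 0.1088]
eef_rot: [180.0, 0.0, -165.2]
contact_force: [-0.7, -1.2, -0.5]
gripper_width: 0.0263
gripper_force: 25.0
```

To row units: 0.002 m / 0.5 = 0.004, 0.001 m / 0.5 = 0.002.

```bash
python3 drive.py '[[[0, 0, 0.002, 0, 0, 0], [0, 0, 0.004, 0, 0, 0], [0, 0, 0.004, 0, 0, 0]]]'
```

```text
time_s: 7.1
tcp_pos: [0.4707, 0.3295, 0.1064]
eef_rot: [-180.0, -0.0, -165.2]
contact_force: [-0.9, 0.0, -0.8]
gripper_width: 0.0267
gripper_force: 25.0
```

To row units: 0.001 m / 0.5 = 0.002.

```bash
python3 drive.py '[[[0, 0, 0.002, 0, 0, 0], [0, 0, 0.002, 0, 0, 0]]]'; python3 drive.py '[[[0, 0, 0.002, 0, 0, 0], [0, 0, 0.002, 0, 0, 0]]]'
```

```text
time_s: 7.27
tcp_pos: [0.471, 0.3297, 0.1058]
eef_rot: [180.0, 0.0, -165.2]
contact_force: [-0.1, 1.3, 1.4]
gripper_width: 0.0268
gripper_force: 25.0
time_s: 7.43
tcp_pos: [0.4715, 0.3301, 0.1057]
eef_rot: [180.0, 0.1, -165.2]
contact_force: [-1.5, -1.4, 7.3]
gripper_width: 0.0265
gripper_force: 25.0
```

To row units: 0.001 m / 0.5 = 0.002.

```bash
python3 drive.py '[[[0, 0, 0.002, 0, 0, 0], [0, 0, 0.002, 0, 0, 0]]]'
```

```text
time_s: 7.6
tcp_pos: [0.4719, 0.3305, 0.1056]
eef_rot: [179.9, 0.2, -165.2]
contact_force: [-2.0, -0.6, 12.6]
gripper_width: 0.0265
gripper_force: 25.0
```

To row units: -0.002 m / 0.5 = -0.004, -0.001 m / 0.5 = -0.002.

```bash
python3 drive.py '[[[0, 0, -0.002, 0, 0, 0], [0, 0, -0.004, 0, 0, 0]]]'; python3 drive.py '[[[0, 0, 0, 0, 0, 0], [0, 0, 0, 0, 0, 0], [0, 0, 0, 0, 0, 0], [0, 0, 0, 0, 0, 0], [0, 0, 0, 0, 0, 0]]]' 0.06; python3 drive.py '[[[0, 0, -0.02, 0, 0, 0], [0, 0, -0.06, 0, 0, 0], [0, 0, -0.11, 0, 0, 0], [0, 0, -0.16, 0, 0, 0], [0, 0, -0.22, 0, 0, 0], [0, 0, -0.28, 0, 0, 0], [0, 0, -0.33, 0, 0, 0], [0, 0, -0.36, 0, 0, 0], [0, 0, -0.36, 0, 0, 0]]]'; python3 d.py .4385 .412 .28 95
python3 - <<'E'
from plant import r, eyes
import cv2,numpy as np
c=eyes.capture("scene"); cv2.imwrite("pics/c4.png",cv2.resize(c["frame"][150:320,150:350,::-1],(700,595)))
E
```

```text
time_s: 7.77
tcp_pos: [0.4708, 0.3297, 0.1058]
eef_rot: [180.0, 0.0, -165.2]
contact_force: [-0.5, -0.1, -1.1]
gripper_width: 0.0267
gripper_force: 25.0
time_s: 8.18
tcp_pos: [0.4708, 0.3295, 0.1054]
eef_rot: [-180.0, -0.0, -165.2]
contact_force: [0.1, -0.1, 0.5]
gripper_width: 0.0541
gripper_force: 0.0
time_s: 8.93
tcp_pos: [0.4721, 0.3305, 0.2907]
eef_rot: [179.8, 0.4, -165.2]
contact_force: [0.7, 0.5, 0.1]
gripper_width: 0.06
gripper_force: 0.0
tcp [0.4721 0.3305 0.2907] [ 179.8    0.4 -165.2] d [0.0117 0.0874 0.0109] rv [0.2 0.3 9.8] q [  54.    9.   -7.    0.  -74. -130.] F [0.7 0.5 0.1]
```

View pics/c4.png

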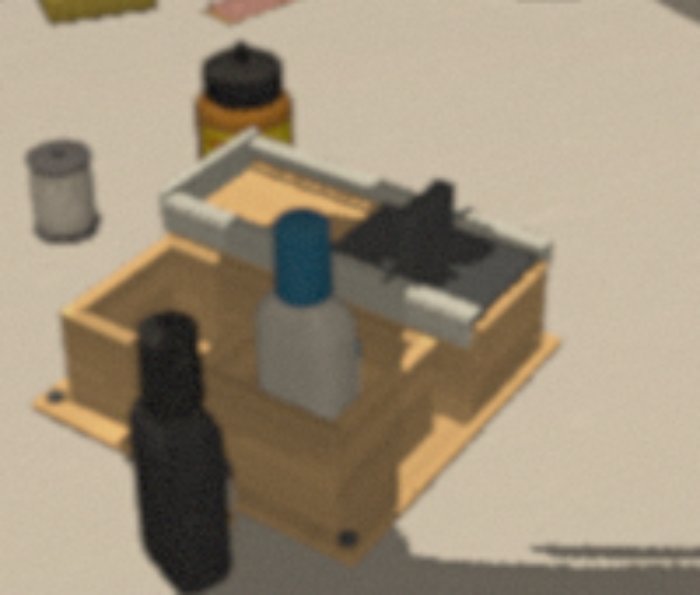

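The white bottle stands upright in the near cell, with its cap at (302,255) and its body sunk below the rim. The black bottle is untouched at (175,440). I'll fetch it now.

To row units: 0.087 m / 0.5 = 0.174, 0.075 m / 0.5 = 0.15, 10 degrees / 90 = 0.1111.

```bash
python3 drive.py '[[[0.004, 0.03, 0, 0, 0, 0.0222], [0.012, 0.09, 0, 0, 0, 0.0556], [0.02, 0.15, 0, 0, 0, 0.0889], [0.024, 0.174, 0, 0, 0, 0.1111], [0.024, 0.174, 0, 0, 0, 0.1111], [0.024, 0.174, 0, 0, 0, 0.1111]]]' 0.075
python3 - <<'E'
from plant import r, eyes
from h import *
c=eyes.capture("wrist");W=cloud(c); X,Y,Z=W[...,0],W[...,1],W[...,2]
for lo,hi in((.126,.136),(.02,.11),(.02,.06)):
    p=W[(Z>lo)&(Z<hi)&(np.hypot(X-.4385,Y-.412)<.04)]
    if len(p): print(len(p),p.min(0).round(4),p.max(0).round(4),cv2.minAreaRect((p[:,:2]*1000).astype(np.float32)))
E
python3 d.py .4385 .412 .098 95
```

```text
time_s: 9.48
tcp_pos: [0.4364, 0.4106, 0.2846]
eef_rot: [-179.9, -0.1, -175.1]
contact_force: [0.1, -0.4, 0.4]
gripper_width: 0.0753
gripper_force: 0.0
370 [0.4265 0.4005 0.1262] [0.4503 0.4248 0.1324] ((438.3094177246094, 412.5196533203125), (23.601058959960938, 24.085227966308594), 4.645840167999268)
394 [0.4167 0.3958 0.0209] [0.4599 0.4271 0.1093] ((437.8980712890625, 411.66448974609375), (42.22136688232422, 30.22916030883789), 5.676853656768799)
61 [0.4171 0.3958 0.0209] [0.4339 0.4234 0.0575] ((422.31744384765625, 407.3887634277344), (10.775362968444824, 30.468549728393555), 26.075420379638672)
tcp [0.4367 0.4101 0.2848] [-1.799e+02 -1.000e-01 -1.751e+02] d [-0.0021  0.0019  0.1868] rv [-0.1 -0.1 -0.1] q [  62.   12.   -4.   -0.  -74. -147.] F [ 0.4 -0.4  0.3]
```

Cap at (0.438, 0.4125), bottle yaw about 5°, which agrees with the first measurement.

To row units: 0.187 m / 0.5 = 0.374, 0.18 m / 0.5 = 0.36.

```bash
python3 drive.py '[[[-0.002, 0.002, 0.04, 0, 0, 0], [-0.004, 0.004, 0.09, 0, 0, 0], [-0.004, 0.004, 0.15, 0, 0, 0], [-0.004, 0.004, 0.21, 0, 0, 0], [-0.004, 0.004, 0.27, 0, 0, 0], [-0.004, 0.004, 0.31, 0, 0, 0], [-0.004, 0.004, 0.34, 0, 0, 0], [-0.004, 0.004, 0.36, 0, 0, 0], [-0.004, 0.004, 0.374, 0, 0, 0], [-0.004, 0.004, 0.374, 0, 0, 0]]]'; python3 drive.py '[[[0, 0, 0, 0, 0, 0], [0, 0, 0, 0, 0, 0], [0, 0, 0, 0, 0, 0], [0, 0, 0, 0, 0, 0], [0, 0, 0, 0, 0, 0], [0, 0, 0, 0, 0, 0], [0, 0, 0, 0, 0, 0], [0, 0, 0, 0, 0, 0]]]' 0.015 25;  python3 drive.py '[[[0, 0, -0.01, 0, 0, 0], [0, 0, -0.03, 0, 0, 0], [0, 0, -0.06, 0, 0, 0], [0, 0, -0.1, 0, 0, 0], [0, 0, -0.14, 0, 0, 0], [0, 0, -0.18, 0, 0, 0], [0, 0, -0.23, 0, 0, 0], [0, 0, -0.28, 0, 0, 0], [0, 0, -0.31, 0, 0, 0], [0, 0, -0.32, 0, 0, 0], [0, 0, -0.32, 0, 0, 0]]]'; python3 d.py .5405 .3593 .255 113.5
```

```text
time_s: 10.37
tcp_pos: [0.4388, 0.4117, 0.0975]
eef_rot: [-179.9, -0.1, -175.2]
contact_force: [-1.0, 0.1, -0.1]
gripper_width: 0.0746
gripper_force: 0.0
time_s: 11.03
tcp_pos: [0.4388, 0.4128, 0.0986]
eef_rot: [180.0, 0.0, -175.2]
contact_force: [-0.4, 0.8, -0.2]
gripper_width: 0.0271
gripper_force: 0.3
time_s: 11.95
tcp_pos: [0.4392, 0.4132, 0.2606]
eef_rot: [179.8, 0.1, -175.2]
contact_force: [0.2, 0.5, -1.1]
gripper_width: 0.026
gripper_force: 25.0
tcp [0.4392 0.4132 0.2606] [ 1.798e+02  1.000e-01 -1.752e+02] d [-0.0965 -0.0622  0.0056] rv [  0.1   0.1 -18.7] q [  62.   13.   -6.    0.  -71. -147.] F [ 0.2  0.5 -1.1]
```

To row units: -0.0965 m / 0.5 = -0.193, -0.096 m / 0.5 = -0.192, -18.5 degrees / 90 = -0.2056.

```bash
python3 drive.py '[[[-0.012, -0.008, 0, 0, 0, -0.0111], [-0.036, -0.024, 0, 0, 0, -0.0333], [-0.068, -0.044, 0, 0, 0, -0.0667], [-0.1, -0.064, 0, 0, 0, -0.1], [-0.132, -0.086, 0, 0, 0, -0.1444], [-0.162, -0.106, 0, 0, 0, -0.1778], [-0.182, -0.118, 0, 0, 0, -0.2], [-0.192, -0.124, 0, 0, 0, -0.2056], [-0.193, -0.124, 0, 0, 0, -0.2056], [-0.193, -0.124, 0, 0, 0, -0.2056]]]'; python3 d.py .5405 .3593 .105 113.5
python3 - <<'E'
from plant import r, eyes
from h import *
P=[]
for n in ("scene","side"):
    c=eyes.capture(n)
    W=cloud(c);m=(np.hypot(W[...,0]-.54,W[...,1]-.36)<.045)&(W[...,2]>.15)&(W[...,2]<.22)
    p=W[m];P.append(p);print(n,len(p),p.min(0),p.max(0))
print(cv2.minAreaRect((np.vstack(P)[:,:2]*1000).astype(np.float32)))
E
```

```text
time_s: 12.78
tcp_pos: [0.5398, 0.3588, 0.2575]
eef_rot: [-180.0, -0.1, -156.8]
contact_force: [0.1, -0.1, -1.1]
gripper_width: 0.0267
gripper_force: 25.0
tcp [0.5398 0.3588 0.2575] [-1.800e+02 -1.000e-01 -1.568e+02] d [-0.0011  0.0002  0.1525] rv [-0.  -0.1 -0.3] q [  51.   17.   -0.   -0.  -73. -118.] F [ 0.1 -0.1 -1.1]
scene 1027 [0.51511454 0.33608428 0.15815246] [0.55383124 0.37771479 0.21996554]
side 515 [0.51924028 0.33523759 0.16005103] [0.56541361 0.35793745 0.21997871]
((539.9146118164062, 356.61419677734375), (49.033203125, 35.72734832763672), 19.193937301635742)
```

To row units: 0.145 m / 0.5 = 0.29, 0.138 m / 0.5 = 0.276.

```bash
python3 drive.py '[[[0, 0, 0.03, 0, 0, 0], [-0.002, 0, 0.07, 0, 0, 0], [-0.002, 0, 0.11, 0, 0, 0], [-0.002, 0, 0.15, 0, 0, 0], [-0.002, 0, 0.18, 0, 0, 0], [-0.002, 0, 0.21, 0, 0, 0], [-0.002, 0, 0.236, 0, 0, 0], [-0.002, 0, 0.258, 0, 0, 0], [-0.002, 0, 0.276, 0, 0, 0], [-0.002, 0, 0.29, 0, 0, 0], [-0.002, 0, 0.29, 0, 0, 0]]]'; python3 drive.py '[[[0, 0, 0.002, 0, 0, 0], [0, 0, 0.004, 0, 0, 0], [0, 0, 0.006, 0, 0, 0], [0, 0, 0.006, 0, 0, 0]]]'; python3 drive.py '[[[0, 0, 0.002, 0, 0, 0], [0, 0, 0.004, 0, 0, 0], [0, 0, 0.004, 0, 0, 0]]]'
```

```text
time_s: 13.8
tcp_pos: [0.5403, 0.3592, 0.1121]
eef_rot: [-180.0, -0.1, -156.7]
contact_force: [-0.5, -0.3, -1.6]
gripper_width: 0.0265
gripper_force: 25.0
time_s: 14.13
tcp_pos: [0.5413, 0.3596, 0.111]
eef_rot: [180.0, 0.0, -156.7]
contact_force: [-0.1, -0.7, -0.6]
gripper_width: 0.0266
gripper_force: 25.0
time_s: 14.38
tcp_pos: [0.541, 0.3594, 0.1085]
eef_rot: [180.0, -0.0, -156.7]
contact_force: [-0.9, 0.3, -1.3]
gripper_width: 0.0267
gripper_force: 25.0
```

To row units: 0.002 m / 0.5 = 0.004, 0.001 m / 0.5 = 0.002.

```bash
python3 drive.py '[[[0, 0, 0.002, 0, 0, 0], [0, 0, 0.004, 0, 0, 0], [0, 0, 0.004, 0, 0, 0]]]'; python3 drive.py '[[[0, 0, 0.002, 0, 0, 0], [0, 0, 0.002, 0, 0, 0]]]'
```

```text
time_s: 14.63
tcp_pos: [0.541, 0.3593, 0.1063]
eef_rot: [-180.0, -0.0, -156.7]
contact_force: [0.0, -0.4, -0.9]
gripper_width: 0.027
gripper_force: 25.0
time_s: 14.8
tcp_pos: [0.541, 0.3594, 0.1054]
eef_rot: [-180.0, -0.0, -156.7]
contact_force: [0.7, -0.3, -0.8]
gripper_width: 0.0266
gripper_force: 25.0
```

To row units: 0.001 m / 0.5 = 0.002.

```bash
python3 drive.py '[[[0, 0, 0.002, 0, 0, 0], [0, 0, 0.002, 0, 0, 0]]]'
```

```text
time_s: 14.97
tcp_pos: [0.5413, 0.3595, 0.1047]
eef_rot: [180.0, 0.0, -156.7]
contact_force: [-0.5, 0.4, -0.2]
gripper_width: 0.0268
gripper_force: 25.0
```

To row units: 0.001 m / 0.5 = 0.002.

```bash
python3 drive.py '[[[0, 0, 0.002, 0, 0, 0], [0, 0, 0.002, 0, 0, 0]]]'
```

```text
time_s: 15.13
tcp_pos: [0.5416, 0.3598, 0.1047]
eef_rot: [180.0, 0.1, -156.7]
contact_force: [-1.8, -0.6, 5.5]
gripper_width: 0.0264
gripper_force: 25.0
```

The rows are not in the units I measure in: shifts go in shares of 500 mm and turns go in shares of 90 degrees. I convert before sending: -0.001 m / 0.5 = -0.002.

```bash
python3 drive.py '[[[0, 0, -0.002, 0, 0, 0], [0, 0, -0.002, 0, 0, 0]]]'; python3 drive.py '[[[0, 0, 0, 0, 0, 0], [0, 0, 0, 0, 0, 0], [0, 0, 0, 0, 0, 0], [0, 0, 0, 0, 0, 0], [0, 0, 0, 0, 0, 0]]]' 0.06; python3 drive.py '[[[0, 0, -0.02, 0, 0, 0], [0, 0, -0.06, 0, 0, 0], [0, 0, -0.11, 0, 0, 0], [0, 0, -0.16, 0, 0, 0], [0, 0, -0.22, 0, 0, 0], [0, 0, -0.26, 0, 0, 0], [0, 0, -0.28, 0, 0, 0], [0, 0, -0.28, 0, 0, 0]]]'; python3 d.py .46 .235 .245 23.5 -66.5;  python3 - <<'E'
from plant import r, eyes
from h import *
for n in ("scene","side"):
    c=eyes.capture(n);np.savez(f"pics/{n}5.npz",**c)
cv2.imwrite("pics/c5.png",cv2.resize(np.load("pics/scene5.npz")["frame"][150:320,150:350,::-1],(700,595)))
E
```

```text
time_s: 15.3
tcp_pos: [0.5411, 0.3595, 0.1047]
eef_rot: [180.0, 0.0, -156.7]
contact_force: [0.2, 0.9, -0.1]
gripper_width: 0.0267
gripper_force: 25.0
time_s: 15.72
tcp_pos: [0.5411, 0.3594, 0.1045]
eef_rot: [-180.0, -0.0, -156.7]
contact_force: [-0.9, 0.2, 0.5]
gripper_width: 0.0544
gripper_force: 0.0
time_s: 16.38
tcp_pos: [0.542, 0.3602, 0.2481]
eef_rot: [179.9, 0.3, -156.7]
contact_force: [0.4, 0.2, 0.7]
gripper_width: 0.06
gripper_force: 0.0
tcp [0.542  0.3602 0.2481] [ 179.9    0.3 -156.7] d [ 0.1249 -0.0825  0.0024] rv [ -0.1   0.3 -90.2] q [  51.   17.   -1.    0.  -71. -117.] F [0.4 0.2 0.7]
```

View pics/c5.png

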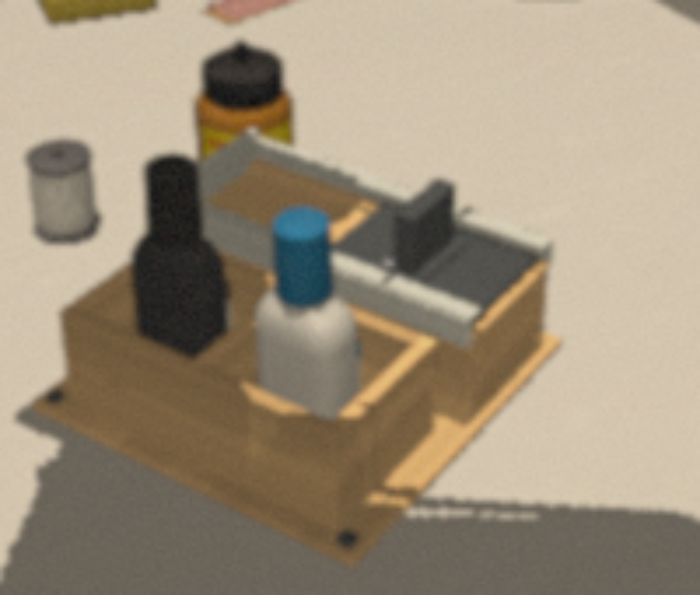

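Both bottles stand upright in their cells: black in the far one (180,260), white in the near one (305,310). The jar and spool haven't moved. I'll check the shoe's clearance and measure the fin.

Run:
```python
from h import *
np.set_printoptions(precision=4,suppress=True)
C=[cloud(load(f"pics/{n}5.npz")).reshape(-1,3) for n in("scene","side")]
A=np.vstack(C); s=A[(A[:,2]>.12)&(A[:,2]<.4)&(A[:,1]<.2)&(A[:,0]>.46)&(A[:,0]<.8)]
for x in np.arange(.46,.72,.04):
    q=s[(s[:,0]>=x)&(s[:,0]<x+.04)]
    if len(q): print(round(x,2),q[np.argmax(q[:,1])],"zmax",q[:,2].max())
th=np.radians(23.5);u=np.array([np.cos(th),np.sin(th)]);v=np.array([-u[1],u[0]]);o=np.array([.5052,.3440])
for W in C:
    p=W[(W[:,2]>.082)&(W[:,2]<.106)&(np.hypot(W[:,0]-.501,W[:,1]-.246)<.035)]
    a=(p[:,:2]-o)@np.c_[u,v]; print("fin u,v rel block",np.percentile(a,[1,99],axis=0),"zmax",p[:,2].max())
    t=p[p[:,2]>.099]; a=(t[:,:2]-o)@np.c_[u,v]; print("top",np.percentile(a,[2,98],axis=0),len(t))
for uu in(-.04,.0): print(o+u*uu-.09*v)
```

```text
0.46 [0.4996 0.0685 0.1995] zmax 0.2654236558697259
0.5 [0.5371 0.1037 0.1846] zmax 0.27781626598044584
0.54 [0.5793 0.1388 0.1754] zmax 0.31295462420639875
0.58 [0.6176 0.1546 0.1692] zmax 0.32716731906104496
0.62 [0.6238 0.1547 0.1629] zmax 0.3271242591796625
0.66 [0.6613 0.124  0.1724] zmax 0.17342671774732593
0.7 [0.7392 0.1999 0.2834] zmax 0.29681955906875745
fin u,v rel block [[-0.0507 -0.1082]
 [-0.0382 -0.0688]] zmax 0.1030602131640746
top [[-0.0503 -0.1078]
 [-0.0385 -0.0704]] 86
fin u,v rel block [[-0.0478 -0.096 ]
 [-0.0363 -0.0716]] zmax 0.1024038105968581
top [[-0.0473 -0.0958]
 [-0.0365 -0.0717]] 40
[0.5044 0.2455]
[0.5411 0.2615]
```

To row units: 0.078 m / 0.5 = 0.156, 0.065 m / 0.5 = 0.13, -79 degrees / 90 = -0.8778.

```bash
python3 drive.py '[[[0.006, -0.006, 0, 0, 0, -0.0333], [0.016, -0.016, 0, 0, 0, -0.1], [0.028, -0.028, 0, 0, 0, -0.1778], [0.04, -0.04, 0, 0, 0, -0.2556], [0.054, -0.052, 0, 0, 0, -0.3333], [0.068, -0.066, 0, 0, 0, -0.4111], [0.084, -0.08, 0, 0, 0, -0.4889], [0.1, -0.096, 0, 0, 0, -0.5667], [0.116, -0.11, 0, 0, 0, -0.6444], [0.13, -0.124, 0, 0, 0, -0.7222], [0.144, -0.14, 0, 0, 0, -0.8], [0.156, -0.15, 0, 0, 0, -0.8778]]]' 0.05; python3 d.py .501 .245 .20 23.5 -66.5
```

```text
time_s: 17.48
tcp_pos: [0.4981, 0.2584, 0.2426]
eef_rot: [179.8, -0.1, -77.4]
contact_force: [-0.6, -0.5, -0.3]
gripper_width: 0.0502
gripper_force: 0.0
tcp [0.4981 0.2584 0.2426] [ 1.798e+02 -1.000e-01 -7.740e+01] d [ 0.0136 -0.0001  0.0427] rv [  0.2  -0.1 -10.9] q [ 47.   9. -12.  -0. -68. -35.] F [-0.6 -0.5 -0.3]
```

To row units: 0.043 m / 0.5 = 0.086, 0.038 m / 0.5 = 0.076, -11 degrees / 90 = -0.1222.

```bash
python3 drive.py '[[[0.01, 0, 0.02, 0, 0, -0.0444], [0.02, 0, 0.05, 0, 0, -0.0889], [0.028, 0, 0.076, 0, 0, -0.1222], [0.028, 0, 0.086, 0, 0, -0.1222], [0.028, 0, 0.086, 0, 0, -0.1222]]]'
python3 - <<'E'
from plant import r, eyes
from h import *
c=eyes.capture("wrist");np.savez("pics/w6.npz",**c); W=cloud(c).reshape(-1,3)
th=np.radians(23.5);u=np.array([np.cos(th),np.sin(th)]);v=np.array([-u[1],u[0]]);o=np.array([.5052,.3440])
p=W[(W[:,2]>.085)&(W[:,2]<.106)&(np.hypot(W[:,0]-.501,W[:,1]-.246)<.03)]
a=(p[:,:2]-o)@np.c_[u,v]; print(len(p),np.percentile(a,[1,50,99],axis=0))
E
python3 d.py .501 .245 .078 23.5 -66.5
```

```text
time_s: 17.9
tcp_pos: [0.5009, 0.245, 0.199]
eef_rot: [179.7, -0.1, -66.9]
contact_force: [-0.2, 0.3, -0.2]
gripper_width: 0.0503
gripper_force: 0.0
528 [[-0.04882095 -0.11043628]
 [-0.04321713 -0.0932213 ]
 [-0.03749601 -0.07116798]]
tcp [0.5016 0.2456 0.2003] [ 1.799e+02 -1.000e-01 -6.680e+01] d [0.0002 0.0004 0.1223] rv [ 0.1 -0.1 -0.3] q [ 46.  11. -16.  -0. -63. -23.] F [ 0.  -0.  -0.1]
```

To row units: 0.121 m / 0.5 = 0.242, 0.116 m / 0.5 = 0.232.

```bash
python3 drive.py '[[[0, 0, 0.02, 0, 0, 0], [0, 0, 0.06, 0, 0, 0], [0, 0, 0.1, 0, 0, 0], [0, 0, 0.14, 0, 0, 0], [0, 0, 0.17, 0, 0, 0], [0, 0, 0.196, 0, 0, 0], [0, 0, 0.216, 0, 0, 0], [0, 0, 0.232, 0, 0, 0], [0, 0, 0.242, 0, 0, 0], [0, 0, 0.242, 0, 0, 0]]]'; python3 drive.py '[[[0, 0, 0, 0, 0, 0], [0, 0, 0, 0, 0, 0], [0, 0, 0, 0, 0, 0], [0, 0, 0, 0, 0, 0], [0, 0, 0, 0, 0, 0], [0, 0, 0, 0, 0, 0], [0, 0, 0, 0, 0, 0]]]' 0.0 35;  python3 d.py .5414 .2626 .078 23.5 -66.5
```

```text
time_s: 18.78
tcp_pos: [0.5018, 0.2459, 0.0797]
eef_rot: [179.9, -0.0, -66.7]
contact_force: [0.2, 0.2, 0.8]
gripper_width: 0.0499
gripper_force: 0.0
time_s: 19.37
tcp_pos: [0.5017, 0.2458, 0.0807]
eef_rot: [180.0, -0.0, -66.7]
contact_force: [-4.0, -0.8, 4.9]
gripper_width: 0.0117
gripper_force: 35.0
tcp [0.5017 0.2458 0.0807] [180.   -0.  -66.7] d [ 0.0003 -0.0431  0.0027] rv [ 0.  -0.  -0.2] q [ 46.  18. -25.  -0. -48. -23.] F [-4.  -0.8  4.9]
```

```bash
python3 drive.py '[[[0, -0.002, 0, 0, 0, 0], [0, -0.006, 0, 0, 0, 0], [0, -0.012, 0, 0, 0, 0], [0, -0.018, 0, 0, 0, 0], [0, -0.024, 0, 0, 0, 0], [0, -0.03, 0, 0, 0, 0], [0, -0.036, 0, 0, 0, 0], [0, -0.042, 0, 0, 0, 0], [0, -0.048, 0, 0, 0, 0], [0, -0.054, 0, 0, 0, 0], [0, -0.06, 0, 0, 0, 0], [0, -0.06, 0, 0, 0, 0]]]';  python3 drive.py '[[[0, -0.004, 0, 0, 0, 0], [0, -0.01, 0, 0, 0, 0], [0, -0.016, 0, 0, 0, 0], [0, -0.022, 0, 0, 0, 0], [0, -0.026, 0, 0, 0, 0], [0, -0.028, 0, 0, 0, 0], [0, -0.028, 0, 0, 0, 0], [0, -0.028, 0, 0, 0, 0]]]'; python3 d.py .5421 .2632 .08 23.5 -66.5
python3 - <<'E'
from plant import r, eyes
from h import *
for n in ("scene","wrist"):
    c=eyes.capture(n);np.savez(f"pics/{n}7.npz",**c)
a=cv2.resize(np.load("pics/scene7.npz")["frame"][150:290,190:330,::-1],(400,400),interpolation=cv2.INTER_CUBIC)
b=cv2.resize(np.load("pics/wrist7.npz")["frame"][:,:,::-1],(400,300))
cv2.imwrite("pics/c7.png",np.hstack([a,cv2.copyMakeBorder(b,0,100,0,0,cv2.BORDER_CONSTANT)]))
E
```

```text
time_s: 20.37
tcp_pos: [0.5293, 0.2579, 0.0807]
eef_rot: [179.9, -0.0, -66.7]
contact_force: [-7.2, 0.4, 8.9]
gripper_width: 0.0119
gripper_force: 35.0
time_s: 21.03
tcp_pos: [0.5414, 0.2631, 0.0807]
eef_rot: [179.9, -0.0, -66.7]
contact_force: [-8.7, 0.6, 8.5]
gripper_width: 0.012
gripper_force: 35.0
tcp [0.5414 0.2631 0.0807] [179.9  -0.  -66.7] d [ 0.0002 -0.0007  0.0007] rv [ 0.1 -0.  -0.2] q [ 44.  21. -19.  -0. -50. -21.] F [-8.7  0.6  8.5]
```

View pics/c7.png

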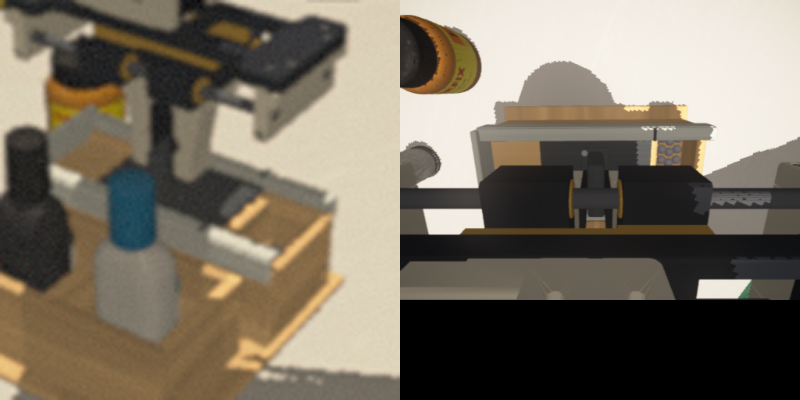

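The scene crop shows the fingers holding the fin and the stud compartment open at (270,230). In the wrist view the rail tick is at (654,134) and the studs at (668,152). I'll zoom in on the hatch edge against the tick.

Run:
```python
from h import *
np.set_printoptions(precision=4,suppress=True)
w=load("pics/wrist7.npz"); s=load("pics/scene7.npz")
a=cv2.resize(w["frame"][150:220,270:370,::-1],(800,560),interpolation=cv2.INTER_CUBIC)
cv2.imwrite("pics/c8.png",a)
```

```text
(no output)
```

View pics/c8.png

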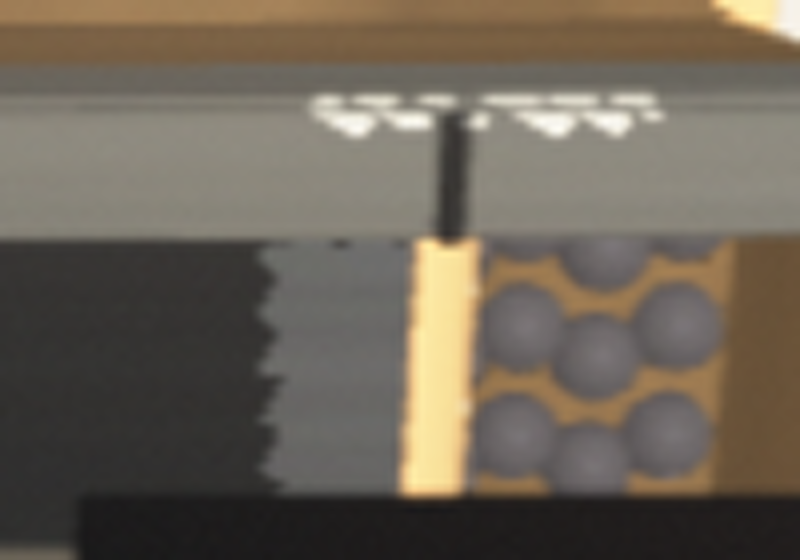

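Run:
```python
from h import *
c=load("pics/wrist7.npz"); th=np.radians(23.5);u=np.array([np.cos(th),np.sin(th)]);v=np.array([-u[1],u[0]]);o=np.array([.5052,.3440])
for n,p,h in (("edge",(414,260),.0645),("edge",(402,480),.0645),("tick",(455,115),.073),("tick",(451,235),.073),("part far side bound",(480,260),.058),("part",(466,480),.058),("part edge@.058",(414,260),.058)):
    q=ray(c,(p[0]+.5)/8-.5+270,(p[1]+.5)/8-.5+150,h)[:2]-o; print(n,(q@u).round(4),(q@v).round(4))
W=cloud(c)
for p in ((330,330),(430,350),(440,430),(600,350)):
    print(p,W[150+p[1]//8,270+p[0]//8])
```

```text
edge -0.0449 -0.117
edge -0.0451 -0.0986
tick -0.0451 -0.1302
tick -0.0454 -0.121
part far side bound -0.052 -0.1154
part -0.0522 -0.0963
part edge@.058 -0.0466 -0.1155
(330, 330) [0.51388197 0.22675588 0.06387083]
(430, 350) [0.50438402 0.22565212 0.05890892]
(440, 430) [0.49983273 0.23139836 0.05854732]
(600, 350) [0.47858596 0.22330991 0.03040726]
```

The hatch edge (u = -0.0450), the tick (-0.0453) and the partition's middle (-0.0450) agree to within 0.5 mm, so I'll hand in while holding.

```bash
python3 drive.py '[[[0, 0, 0, 0, 0, 0], [0, 0, 0, 0, 0, 0], [0, 0, 0, 0, 0, 0], [0, 0, 0, 0, 0, 0]]]'; python3 -c "
from plant import r, eyes
print(r.close_job())"
```

```text
time_s: 21.47
tcp_pos: [0.5413, 0.2631, 0.0807]
eef_rot: [179.9, -0.0, -66.7]
contact_force: [-9.9, -0.8, 9.1]
gripper_width: 0.0118
gripper_force: 35.0
the job is handed in; nothing more can be done
None
```

The job is handed in at 21.5 s: the white bottle stands in the near cell and the black one in the far cell, the hatch is held half open with its front edge within about 0.5 mm of the half mark, and the glue jar and spool were left alone; no verdict came back.

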